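Feed open sample dishes into the slot of a carrying tray and close its shutter

TASK

Get the tray ready to be carried: with the fingertips, slide the three small open sample dishes on the tray's deck through its gate into the slot, one at a time; they are open, so they must stay flat on the tray and never be lifted or tipped. Then push the shutter by its lug fully across the gate to lock them in. Leave the vials, stopper and forceps on the tray where they are.

Things in the scene. Friction and masses are not known exactly. Their poses are not given: they have to be found in the camera images.
- tray: Grey carrying tray with dark rims, 200 mm (its x, away from the robot) by 372 mm (its y, left); fixed, turned up to 0.18 rad. Origin on its underside (worktop level); z up. Deck and slot floor are level, 10 mm above the worktop; walls are 6 mm thick, tops 24 mm above the worktop. Tray frame, mm: rims' inner faces at x -99 and 88, y -195 and 165. Deck: y -195 to -5.
- gate (a point): Middle of the gate on the tray's floor, where the shutter crosses: tray x 62, y 4.5, z 10 mm; axes as the tray's. The gate is the only opening from deck to slot, x 36 to 88 (52 mm wide), y -5 to 12; the rest of that line is a double wall, x -99 to 36. On the deck a short 45-degree lead-in wall runs from its near post (x 32, y -4) to x 10, y -24.
- slot_end (a point): Middle of the slot's closed end on its floor: tray x 62, y 165, z 10 mm. The slot is a straight lane from the gate along the tray's +y, between the far rim and its own wall: x 36 to 88 (52 mm wide), y 7 to 165, room for three dishes in a row with 20 mm to spare. Nearer the robot (x -99 to 30, y 14 to 165) lies a recess with instruments.
- shutter (a joint): Steel bar shutter, 5 mm thick (tray frame y 2 to 7), 13 mm high, sliding along the tray's +x in the groove of the double wall; m. 0 = drawn back (gate open), 0.058 = fully across the gate, its end at the far rim. Starts 0 to 0.006 (gate clear). Stays where left; about 1.5 N moves it slowly, no spring.
- lug (a point): Top middle of the shutter's upright thumb lug: 8 mm thick along the sliding direction, 26 mm wide across it, standing from the walls' top (24 mm above the worktop) to 47.5 mm; this point is at its top, 47.5 mm up. Tray frame x -50 mm + joint value, y 4.5 mm. Push its near face towards the tray's +x to close; free room of about 40 mm behind it when open.
- dish_1: Open round glass dish with a scrap of brown root in it, 46 mm across, 9 mm high, about 30 g, one of three alike; origin at the centre of its underside, z up. Starts on the deck of the tray, right of the gate, with at least 5 mm to the next dish; slides when pushed at its side.
- dish_2: Open round glass dish with a scrap of brown root in it, 46 mm across, 9 mm high, about 30 g, one of three alike; origin at the centre of its underside, z up. Starts on the deck of the tray, right of the gate, with at least 5 mm to the next dish; slides when pushed at its side.
- dish_3: Open round glass dish with a scrap of brown root in it, 46 mm across, 9 mm high, about 30 g, one of three alike; origin at the centre of its underside, z up. Starts on the deck of the tray, right of the gate, with at least 5 mm to the next dish; slides when pushed at its side.
- stereo_microscope: Heavy stereo microscope standing right of the tray (the robot's start is beyond it), fixed; origin at the middle of its underside. About 370 x 215 mm on the worktop with its eyepieces towards the robot, 430 mm high: keep the arm clear of it, e.g. rise until the fingertips are 0.5 m up, turn, then come down over the tray.
- deck_vial: Capped glass vial standing on the deck at its near right corner, 25 mm across, 47 mm high; origin at its underside. Loose; to be left alone.
- tall_vial: Capped glass vial standing in the recess, 28 mm across, 84 mm high; origin at its underside. Loose; to be left alone.
- stopper: Rubber stopper standing in the recess, 22 mm across and high; origin at its underside. Loose; to be left alone.
- forceps: Steel forceps lying in the recess, 13 x 126 x 10 mm, along its own y; origin at its underside. Loose; to be left alone.

How it is judged:
On the way, in this order (a step that is already met when the one before it is completed fails the run):
1. one dish is in the slot (((y of dish_1 in the frame of tray between 0.026 and 0.165 m and x of dish_1 in the frame of tray between 0.05 and 0.074 m and z of dish_1 in the frame of tray below 0.014 m) or (y of dish_2 in the frame of tray between 0.026 and 0.165 m and x of dish_2 in the frame of tray between 0.05 and 0.074 m and z of dish_2 in the frame of tray below 0.014 m) or (y of dish_3 in the frame of tray between 0.026 and 0.165 m and x of dish_3 in the frame of tray between 0.05 and 0.074 m and z of dish_3 in the frame of tray below 0.014 m))), for 0.2 s.
2. then a second dish is in the slot ((((y of dish_1 in the frame of tray between 0.026 and 0.165 m and x of dish_1 in the frame of tray between 0.05 and 0.074 m and z of dish_1 in the frame of tray below 0.014 m) and (y of dish_2 in the frame of tray between 0.026 and 0.165 m and x of dish_2 in the frame of tray between 0.05 and 0.074 m and z of dish_2 in the frame of tray below 0.014 m)) or ((y of dish_1 in the frame of tray between 0.026 and 0.165 m and x of dish_1 in the frame of tray between 0.05 and 0.074 m and z of dish_1 in the frame of tray below 0.014 m) and (y of dish_3 in the frame of tray between 0.026 and 0.165 m and x of dish_3 in the frame of tray between 0.05 and 0.074 m and z of dish_3 in the frame of tray below 0.014 m)) or ((y of dish_2 in the frame of tray between 0.026 and 0.165 m and x of dish_2 in the frame of tray between 0.05 and 0.074 m and z of dish_2 in the frame of tray below 0.014 m) and (y of dish_3 in the frame of tray between 0.026 and 0.165 m and x of dish_3 in the frame of tray between 0.05 and 0.074 m and z of dish_3 in the frame of tray below 0.014 m)))), for 0.2 s.
3. then all three dishes are in the slot (y of dish_1 in the frame of tray between 0.026 and 0.165 m and x of dish_1 in the frame of tray between 0.05 and 0.074 m and z of each of dish_1, dish_2, dish_3 in the frame of tray below 0.014 m and y of dish_2 in the frame of tray between 0.026 and 0.165 m and x of dish_2 in the frame of tray between 0.05 and 0.074 m and y of dish_3 in the frame of tray between 0.026 and 0.165 m and x of dish_3 in the frame of tray between 0.05 and 0.074 m), for 0.2 s.
4. then the shutter is across the gate (value of joint shutter above 0.053 m), for 0.2 s.
At the end, for the whole second after the job is handed in: All three dishes lie flat and at rest in the slot (each centre 28 mm or more to the left of the tray's y = 0 and within 12 mm of the slot's middle line), having gone in one at a time, and the shutter is across the gate to within 5 mm of its full travel (y of dish_1 in the frame of tray between 0.028 and 0.165 m and x of dish_1 in the frame of tray between 0.05 and 0.074 m and z of each of dish_1, dish_2, dish_3 in the frame of tray below 0.014 m and y of dish_2 in the frame of tray between 0.028 and 0.165 m and x of dish_2 in the frame of tray between 0.05 and 0.074 m and y of dish_3 in the frame of tray between 0.028 and 0.165 m and x of dish_3 in the frame of tray between 0.05 and 0.074 m and linear speed of each of dish_1, dish_2, dish_3 below 0.02 m/s and angle between each of dish_1, dish_2, dish_3's own z axis and vertical below 0.1 rad and value of joint shutter above 0.053 m); the robot touches nothing.
It fails at once if a dish is lifted more than 5 mm off the tray's floor (z of any of dish_1, dish_2, dish_3 in the frame of tray above 0.015 m).
It fails at once if a dish is tipped by more than 14 degrees (angle between any of dish_1, dish_2, dish_3's own z axis and vertical above 0.25 rad).
It fails at once if the shutter goes more than half across the gate before all three dishes are in the slot (value of joint shutter above 0.032 m and not ((y of dish_1 in the frame of tray between 0.015 and 0.165 m and x of dish_1 in the frame of tray between 0.05 and 0.074 m and z of dish_1 in the frame of tray below 0.014 m) and (y of dish_2 in the frame of tray between 0.015 and 0.165 m and x of dish_2 in the frame of tray between 0.05 and 0.074 m and z of dish_2 in the frame of tray below 0.014 m) and (y of dish_3 in the frame of tray between 0.015 and 0.165 m and x of dish_3 in the frame of tray between 0.05 and 0.074 m and z of dish_3 in the frame of tray below 0.014 m))).
It fails at once if a vial, the stopper or the forceps is moved more than 15 mm (distance of any of deck_vial, tall_vial, stopper, forceps from where it was at the start of the episode above 0.015 m).
It also fails if it takes over 72 s, if anything falls off the work surface, if the arm or the gripper's body presses on something with over 40 N, if the wrist force passes 120 N, or if a joint passes its speed limit or range.

ROBOT

A 7-joint arm with a two-finger parallel gripper is mounted at the origin on a cart in front of the work surface, level with it; the furniture and walls round the work are solid. World frame = base frame: x ahead of the robot, y to its left, z up, the work surface at z = 0. Lengths are in m, angles in rad, forces in N, time in s.
With the tool pointing down it reaches from about 0.4 to 0.875 m from the base axis. Payload 4.4 kg.
Tool frame: the origin (TCP) lies midway between the tips of the shut fingers; the grasp point (between the pads) lies bot.tcp_to_grasp behind it (bot.tcp_to_grasp is the distance from the TCP to the grasp point, in m); z points along the fingers, y is the line along which they close (so a half turn about z gives the same grasp; the last joint's range is limited). The gripper opens to 85 mm and grips with 20 to 120 N. Pads are 22 mm wide; open, the fingers measure 114 mm over their backs; the gripper's body (76 mm by 85 mm) begins 54 mm behind the grasp point. The pads swing forward as they close: fully open they stand 13 mm farther back than shut.
Start: joints at [-0.066, 0.628, 0.038, 1.517, -0.027, 0.996, -0.02], TCP at [0.65, 0, 0.231] pointing down, gripper open.
Joint ranges: [-3.06, 3.06], [-0.37, 2.12], [-1.25, 1.32], [0.18, 2.47], [-1.1, 4.24], [0.23, 1.98], [-2.94, 2.94]. Speed limits (rad/s): [2.57, 2.57, 3.14, 3.14, 3.14, 3.14, 3.14].

INTERFACE

Orientations are given as a unit quaternion [w, x, y, z].
In Python, from station import bot gives the robot as it stands.
- The arm moves only by the tool shift_gripper, called as a command line: name --pt "numbers of a row" for each row, then --argument value for the rest. Schema: {"type":"object","properties":{"increments":{"type":"array","items":{"type":"array","items":{"type":"number"},"minItems":6,"maxItems":6},"minItems":1,"maxItems":12},"aperture":{"type":"number"},"grip_n":{"type":"number"},"only":{"type":"string"},"quiet":{"type":"boolean"},"lines":{"type":"string"}},"required":["increments"],"additionalProperties":false}. increments is a list of rows, 1 to 12 of them, each of 6 numbers: dx, dy, dz in m, then a rotation vector rx, ry, rz in rad; each row is the pose to reach, as a shift and turn from the pose commanded when the call began, along the tool's axes at that moment; what a row does not reach only later rows make up. A row lasts 1/8 s, in which the tool goes at most 0.0625 m and 0.188 rad, less where a joint would pass 70% of its speed; a pose out of reach is approached as far as the arm can. aperture is the finger opening in m, set as the call begins (left out keeps the last). The fingers move at their own pace and stop on an object; grip_n is the grip in N (left out, the last holds). Time passes only in rows, so rows that do not move let the fingers close. The tool returns the time, the measured TCP pose, the force, the opening and the grip force at its end. only (a regular expression) keeps the lines of the reply that match it, lines (a string "A,B") keeps lines A to B, and quiet returns only ok. Input that does not fit is refused with a message, and nothing moves.
- bot.get_obs(): the state, without advancing time (a new reading comes with each control period).
- bot.capture(name): name is "scene" or "side" or "wrist"; returns the picture (420x560x3 uint8, red, green, blue); there is no depth.
- bot.get_calibration(name): a dict with "vfov" (degrees; the focal length in pixels is half the picture's height over the tangent of half this angle, whatever the lens; pixels are square), "cx", "cy" (the principal point, pixels), "xyz" and "attitude" of the camera in the world; the wrist camera has in their place "T_tool_cam" (4x4, takes a point from camera to tool coordinates, whose origin is the TCP and whose axes are the flange's). Camera axes: x right, y down, z forward; pixel columns grow to the right and rows downward; lengths in m; the calibration is good to about 2 mm. A picture is of the moment at which its call begins: read the wrist's pose just before it. get_calibration takes no time and is no camera call.
- bot.hand_in(): hands the job in; it is judged then, once.
The state is a dict: "time_s": time; "qpos": joint angles; "qd": joint speeds; "joint_torque": joint torques, N m; "tcp_pos": TCP position; "ee_rot": TCP orientation; "ft_force": force on the tool from outside, world axes, zero at the start; "ft_torque": the same for the moment, N m; "finger_gap": finger opening in m; "grasp_force": force on a finger pad.
Only numpy, scipy, OpenCV 4.12 (cv2) and the standard library are available. Lean on these libraries where they do the work, as an engineer would, in place of code of your own. Each camera call takes 0.05 s, during which the arm holds its last target. There are 200 camera calls.

## Working session

There is one attempt and no reset: what is moved stays moved. The work goes in short steps, Python scripts to look and compute and a tool call to move; the robot and the scene stay as the last step left them, time stands still between calls to the robot, and variables do not carry over. Pictures are saved under pics/ and viewed, at most 15 in all, crops included, and the job is handed in when it is done.

```bash
ls; mkdir -p pics; python3 - <<'E'
from station import bot
import cv2
o=bot.get_obs(); print(o['tcp_pos'],o['ee_rot'],o['time_s'],o['finger_gap'],bot.tcp_to_grasp)
for n in("scene","side","wrist"):
    print(n,bot.get_calibration(n)); cv2.imwrite(f"pics/{n}0.png",bot.capture(n)[:,:,::-1])
E
```

```text
pics
station.py
[6.49362450e-01 3.03150446e-05 2.30389143e-01] [-6.73224127e-04  7.07117991e-01  7.07094924e-01 -6.80012929e-04] 0.0 0.08533163345137147 0.0187
scene {'vfov': 42.21879415276071, 'cx': 283.06044955086276, 'cy': 214.21365957436103, 'xyz': array([-0.25106268,  0.42174448,  0.88547554]), 'attitude': array([ 0.20361798, -0.44283217,  0.79941595, -0.35124568])}
side {'vfov': 47.968347234094175, 'cx': 273.634473357516, 'cy': 205.16766267740618, 'xyz': array([-0.40032773,  0.43429423,  0.70189692]), 'attitude': array([ 0.24752298, -0.44038004,  0.74923723, -0.42830056])}
wrist {'vfov': 71.79062546662074, 'cx': 279.8537287191349, 'cy': 213.0078878941153, 'T_tool_cam': array([[-5.97904457e-04, -9.63875508e-01, -2.66352487e-01,
         6.80836705e-02],
       [ 9.99999766e-01, -6.65162644e-04,  1.62302464e-04,
         5.71742963e-04],
       [-3.33607094e-04, -2.66352327e-01,  9.63875680e-01,
        -1.42046295e-01],
       [ 0.00000000e+00,  0.00000000e+00,  0.00000000e+00,
         1.00000000e+00]])}
```

View pics/scene0.png

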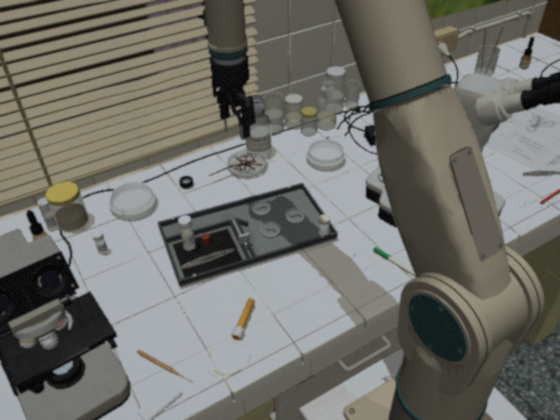

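View pics/side0.png

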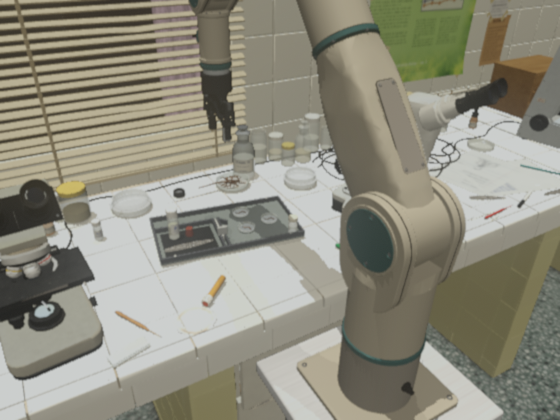

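The scene view shows the tray, with corners near (160,232), (305,187), (335,238) and (182,287). There are three dishes at (261,207), (296,215) and (269,229), and the lug is near (240,230). Next I'll write helpers and find rough positions.

```bash
cat > h.py <<'E'
from station import bot
import numpy as np, cv2
from scipy.spatial.transform import Rotation as R
def rot(q): return R.from_quat([q[1],q[2],q[3],q[0]]).as_matrix()
def cam(n,o=None):
    c=bot.get_calibration(n); f=210/np.tan(np.radians(c['vfov'])/2)
    if n=='wrist':
        o=o or bot.get_obs(); M=rot(o['ee_rot']); T=np.array(c['T_tool_cam'])
        A=M@T[:3,:3]; p=np.array(o['tcp_pos'])+M@T[:3,3]
    else: A=rot(c['attitude']); p=np.array(c['xyz'])
    return f,c['cx'],c['cy'],A,p
def onz(C,uv,z):
    f,cx,cy,A,p=C; uv=np.atleast_2d(np.asarray(uv,float))
    d=np.c_[(uv[:,0]-cx)/f,(uv[:,1]-cy)/f,np.ones(len(uv))]@A.T
    return p+d*((z-p[2])/d[:,2])[:,None]
def proj(C,X):
    f,cx,cy,A,p=C; v=(np.atleast_2d(X)-p)@A
    return np.c_[f*v[:,0]/v[:,2]+cx,f*v[:,1]/v[:,2]+cy]
E
python3 - <<'E'
from h import *
np.set_printoptions(precision=3,suppress=True)
C=cam('scene');print(proj(C,[0.65,0,.23]))
print(onz(C,[(160,232),(305,187),(335,238),(182,287)],.024))
print(onz(C,[(261,207),(296,215),(269,229)],.019),onz(C,[(242,228)],.047))
C=cam('side');print(proj(C,[0.65,0,.23]))
print(onz(C,[(240,212),(268,219),(246,228)],.019))
E
```

```text
[[234.616 133.099]]
[[ 0.667  0.201  0.024]
 [ 0.624 -0.168  0.024]
 [ 0.436 -0.125  0.024]
 [ 0.489  0.225  0.024]]
[[ 0.623 -0.04   0.019]
 [ 0.553 -0.095  0.019]
 [ 0.546 -0.017  0.019]] [[0.556 0.047 0.047]]
[[219.622 138.434]]
[[ 0.613 -0.033  0.019]
 [ 0.544 -0.083  0.019]
 [ 0.533 -0.012  0.019]]
```

View pics/wrist0.png

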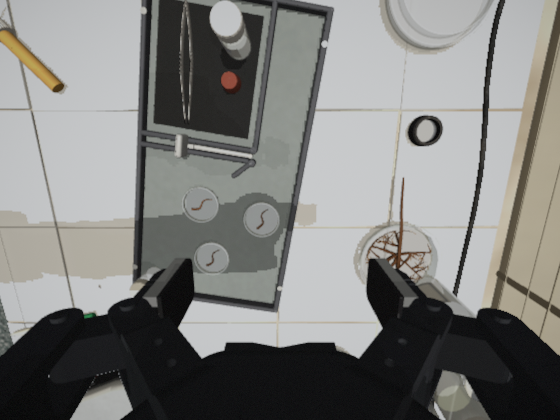

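The wrist view from above the tray shows:
- dishes at (200,204), (262,219) and (212,258)
- lug at (181,145)
- gate between (255,157) and the far rim
- lead-in wall from (253,162) to (233,176)

I'll take a second wrist view for heights, with the fingers drawn together.

shift_gripper --pt "-0.02 -0.05 -0.01 0 0 0" --pt "-0.04 -0.08 -0.02 0 0 0.1" --pt "-0.04 -0.08 -0.02 0 0 0.1" --pt "-0.04 -0.08 -0.02 0 0 0.1" --aperture 0.012 --grip_n 20

```text
time_s: 0.65
tcp_pos: [0.5706, -0.0393, 0.2513]
ee_rot: [0.0, 0.741, 0.671, 0.001]
ft_force: [0.6, -0.6, 0.7]
finger_gap: 0.013
grasp_force: 0.0
```

```bash
python3 - <<'E'
from h import *
import pickle
o=bot.get_obs(); im=bot.capture('wrist')[:,:,::-1]
cv2.imwrite('pics/w1.png',im); pickle.dump(o,open('o1.pkl','wb')); print(o['tcp_pos'],o['ee_rot'],o['finger_gap'])
E
```

```text
[ 0.57062375 -0.0393418   0.25132191] [3.00086337e-05 7.41206122e-01 6.71277313e-01 5.02808308e-04] 0.013033112722039303
```

View pics/w1.png

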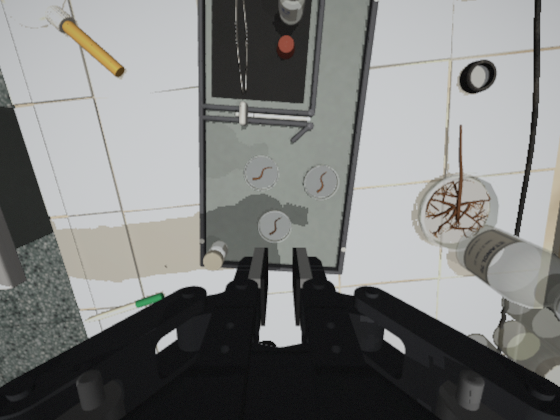

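The second view shows dishes at (262,173), (321,181) and (275,226), the lug at (243,112), the bar end at (310,125), and the deck vial at (215,255). Now I'll measure.

```bash
cat > m1.py <<'E'
from h import *
import pickle
np.set_printoptions(precision=4,suppress=True)
im1=cv2.imread('pics/w1.png'); o1=pickle.load(open('o1.pkl','rb')); C1=cam('wrist',o1)
im0=cv2.imread('pics/wrist0.png'); o0=dict(tcp_pos=[6.49362450e-01,3.03150446e-05,2.30389143e-01],ee_rot=[-6.73224127e-04,7.07117991e-01,7.07094924e-01,-6.80012929e-04]); C0=cam('wrist',o0)
def edge(im,C,a,b,n=40,w=8,z=.024):
    # outer (bright->dark) edge along the line a-b, scanned from the left-hand normal side
    g=cv2.GaussianBlur(cv2.cvtColor(im,cv2.COLOR_BGR2GRAY),(3,3),0).astype(np.float32)
    a,b=np.array(a,float),np.array(b,float); d=(b-a)/np.linalg.norm(b-a); nn=np.array([d[1],-d[0]])
    s=np.arange(-w,w+.01,.25); P=[]
    for t in np.linspace(0,1,n):
        q=a+(b-a)*t+s[:,None]*nn
        v=cv2.remap(g,q[:,0].astype(np.float32)[:,None],q[:,1].astype(np.float32)[:,None],cv2.INTER_LINEAR)[:,0]
        k=np.argmax(np.abs(np.gradient(v))); 
        if abs(v[-1]-v[0])>40: P.append(q[k])
    W=onz(C,np.array(P),z)[:,:2]
    l=cv2.fitLine(W.astype(np.float32),cv2.DIST_HUBER,0,.001,.001).ravel()
    return l[:2]*np.sign(l[:2]@[.1,1] if abs(l[1])>.5 else l[0]),l[2:],np.std((W-l[2:])@[-l[1],l[0]]),len(P)
if __name__=='__main__':
  for nm,im,C,S in(('w1',im1,C1,[((201,230),(203,20)),((378,10),(345,265)),((335,273),(305,272))]),('w0',im0,C0,[((133,255),(144,30)),((331,15),(279,295)),((270,309),(205,301))]) ):
    L=[edge(im,C,a,b) for a,b in S]
    for l in L: print(nm,l[0],np.arctan2(-l[0][0],l[0][1]),l[1],l[2],l[3])
    print('width',abs((L[1][1]-L[0][1])@[L[0][0][1],-L[0][0][0]]))
  def roots(im,box):
    hsv=cv2.cvtColor(im,cv2.COLOR_BGR2HSV); a,b,c,d=box; R_=[]
    m=np.zeros(im.shape[:2],np.uint8); m[b:d,a:c]=cv2.inRange(hsv,(0,60,20),(25,255,160))[b:d,a:c]
    n,l,s,ce=cv2.connectedComponentsWithStats(cv2.dilate(m,None)); return [ce[i] for i in range(1,n) if s[i,4]>40]
  r0=roots(im0,(160,170,285,285)); r1=roots(im1,(220,140,345,250)); print(r0,r1)
  def tri(u0,u1):
    Ds=[];A=np.zeros((3,3));b=np.zeros(3)
    for C,u in((C0,u0),(C1,u1)):
        d=onz(C,u,0)[0]-C[4]; d/=np.linalg.norm(d); M=np.eye(3)-np.outer(d,d);A+=M;b+=M@C[4]
    return np.linalg.solve(A,b)
  for u in r0:
    w=onz(C0,u,.012)[0]; v=min(r1,key=lambda q:np.linalg.norm(onz(C1,q,.012)[0]-w)); print('root',tri(u,v),w,onz(C1,v,.012)[0])
  for nm,im,C,box in(('w0',im0,C0,(160,170,285,285)),('w1',im1,C1,(220,140,345,250))):
    g=cv2.cvtColor(im,cv2.COLOR_BGR2GRAY)[box[1]:box[3],box[0]:box[2]]
    c=cv2.HoughCircles(cv2.resize(g,None,fx=3,fy=3,interpolation=cv2.INTER_CUBIC),cv2.HOUGH_GRADIENT_ALT,1.5,60,param1=150,param2=.6,minRadius=35,maxRadius=70)
    for x,y,r in ([] if c is None else c[0]):
        u=(x/3+box[0],y/3+box[1]); print(nm,u,r/3,onz(C,u,.017)[0])
  print('lug',tri((181,145),(243,112)),'stop',onz(C0,[(228,80)],.02),'vialtop',tri((226,15),(291,8)),'post',tri((253,162),(310,125)))
E
python3 m1.py
```

```text
w1 [0.1542 0.988 ] -0.1547989466152005 [0.4876 0.0452] 0.004089163514585997 40
w1 [0.164  0.9865] -0.1647475576637748 [ 0.6732 -0.0011] 0.0009570656880001225 40
w1 [-0.7124  0.7017] 0.7929500231497395 [ 0.6263 -0.1606] 0.004729578237953811 15
width 0.19046387747171067
w0 [0.1827 0.9832] -0.1837136311372149 [0.4915 0.0615] 0.004517866819229012 39
w0 [0.1647 0.9863] -0.16543241071382375 [0.6789 0.0323] 0.0013093853079197426 39
w0 [ 0.986  -0.1665] -1.738096 [ 0.5877 -0.1599] 0.0033496033750172152 40
width 0.18964651001339627
[array([199.2353, 205.2118]), array([260.5571, 221.6429])] [array([259.5063, 174.5696]), array([320.4756, 183.9024]), array([273.383 , 229.8936])]
root [ 0.5461 -0.0214  0.011 ] [ 0.5463 -0.0211  0.012 ] [ 0.5463 -0.0214  0.012 ]
root [ 0.6247 -0.0409  0.0181] [ 0.6244 -0.0431  0.012 ] [ 0.6253 -0.0418  0.012 ]
w0 (np.float32(261.5), np.float32(220.5)) 17.011435 [ 0.626 -0.04   0.017]
w0 (np.float32(200.0), np.float32(204.0)) 17.804754 [ 0.5488 -0.0182  0.017 ]
w0 (np.float32(211.0), np.float32(258.0)) 16.43946 [ 0.558 -0.092  0.017]
w0 (np.float32(200.0), np.float32(204.0)) 15.275704 [ 0.5488 -0.0182  0.017 ]
w0 (np.float32(211.0), np.float32(258.0)) 13.735791 [ 0.558 -0.092  0.017]
w1 (np.float32(274.5), np.float32(226.0)) 15.751335 [ 0.5587 -0.0925  0.017 ]
w1 (np.float32(322.0), np.float32(181.0)) 17.105932 [ 0.6269 -0.0373  0.017 ]
lug [0.5382 0.0555 0.0377] stop [[0.5916 0.1252 0.02  ]] vialtop [0.6006 0.1607 0.0606] post [0.6167 0.034  0.0146]
```

```bash
cat > tray.py <<'E'
from h import *
yaw=-0.1655; ex=np.array([np.cos(yaw),np.sin(yaw)]); ey=np.array([-ex[1],ex[0]])
px=np.array([.6788,.0323])@ex-.094; py=np.array([.5877,-.1599])@ey+.201
O=px*ex+py*ey
def T2W(p): p=np.atleast_2d(p)/1000.; return np.c_[O+p[:,:1]*ex+p[:,1:2]*ey,p[:,2]]
def W2T(X): d=np.atleast_2d(X)[:,:2]-O; return np.c_[d@ex,d@ey]*1000
E
cat > ov.py <<'E'
from tray import *
def ov(im,C,k,box,name):
    a,b,c,d=box; I=cv2.resize(im[b:d,a:c],None,fx=k,fy=k,interpolation=cv2.INTER_CUBIC)
    for pts,col in [([(-105,-201,24),(94,-201,24),(94,171,24),(-105,171,24),(-105,-201,24)],(0,255,255)),([(-99,-195,10),(88,-195,10),(88,165,10)],(0,255,0)),([(-99,-5,24),(36,-5,24),(36,14,24),(-99,14,24)],(0,0,255)),([(32,-4,24),(10,-24,24)],(255,0,0)),([(-54,-8.5,47.5),(-54,17.5,47.5),(-46,17.5,47.5),(-46,-8.5,47.5)],(255,0,255))]:
        q=(proj(C,T2W(np.array(pts,float)))-[a,b])*k
        cv2.polylines(I,[np.round(q+k/2).astype(int)],False,col,1)
    cv2.imwrite(name,I)
if __name__=='__main__':
    from m1 import im0,C0,im1,C1
    print(O,W2T([[.626,-.04,0],[.5488,-.0182,0],[.5583,-.092,0]]))
    ov(im0,C0,3,(110,100,350,300),'pics/ov0.png')
E
python3 ov.py
```

```text
[0.5855 0.0443] [[  53.8326  -76.4285]
 [ -25.904   -67.6448]
 [  -4.3756 -138.8713]]
```

View pics/ov0.png

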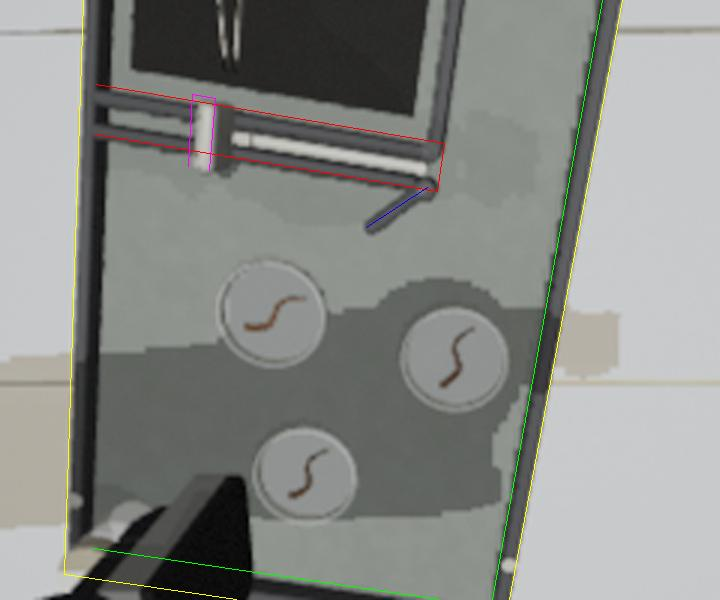

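The overlay fits in x. The walls sit about 2.5 mm lower in y than drawn, so I'll shift by that. The vials and forceps stay clear of the planned paths. Next I'll work out the shift to a hover behind dish A.

```bash
sed -i 's/+\.201$/+.1985/' tray.py; cat > go.py <<'E'
# python3 go.py x y z : shift in tool axes from the present pose to tray point (mm), and turn
from tray import *
import sys
np.set_printoptions(precision=4,suppress=True)
o=bot.get_obs(); M=rot(o['ee_rot']); t=T2W(np.array([[float(v) for v in sys.argv[1:4]]]))[0]
G=np.c_[np.r_[ey,0],np.r_[ex,0],[0,0,-1]]
print('shift',M.T@(t-o['tcp_pos']),'turn',R.from_matrix(M.T@G).as_rotvec(),'now tray',W2T([o['tcp_pos']])[0],o['tcp_pos'][2]*1000,'t',o['time_s'])
E
python3 go.py 54 -114 60; python3 ov.py
```

```text
shift [-0.0357  0.0525  0.1911] turn [ 0.0004 -0.0008  0.0672] now tray [ -0.8023 -82.0508] 251.07554546219728 t 0.7
[0.5851 0.0418] [[  53.8326  -73.9285]
 [ -25.904   -65.1448]
 [  -4.3756 -136.3713]]
```

shift_gripper --pt "-0.018 0.026 0.03 0 0 0.034" --pt "-0.036 0.0525 0.08 0 0 0.067" --pt "-0.036 0.0525 0.135 0 0 0.067" --pt "-0.036 0.0525 0.165 0 0 0.067" --pt "-0.036 0.0525 0.191 0 0 0.067" --pt "-0.036 0.0525 0.191 0 0 0.067" --pt "-0.036 0.0525 0.191 0 0 0.067" --aperture 0.014

```text
time_s: 1.58
tcp_pos: [0.6197, -0.0806, 0.0608]
ee_rot: [0.0, 0.763, 0.646, 0.001]
ft_force: [-0.7, 0.0, 0.5]
finger_gap: 0.014
grasp_force: 0.0
```

```bash
python3 go.py 54 -114 13.5; python3 - <<'E'
from tray import *
from ov import ov
o=bot.get_obs(); C=cam('wrist',o); im=bot.capture('wrist')[:,:,::-1].copy(); ov(im,C,1.4,(0,0,560,420),'pics/h1.png')
E
```

```text
shift [ 0.001  -0.0003  0.0473] turn [ 0.0012 -0.0004 -0.0006] now tray [  54.2767 -115.0131] 60.78416740073109 t 1.575
```

View pics/h1.png

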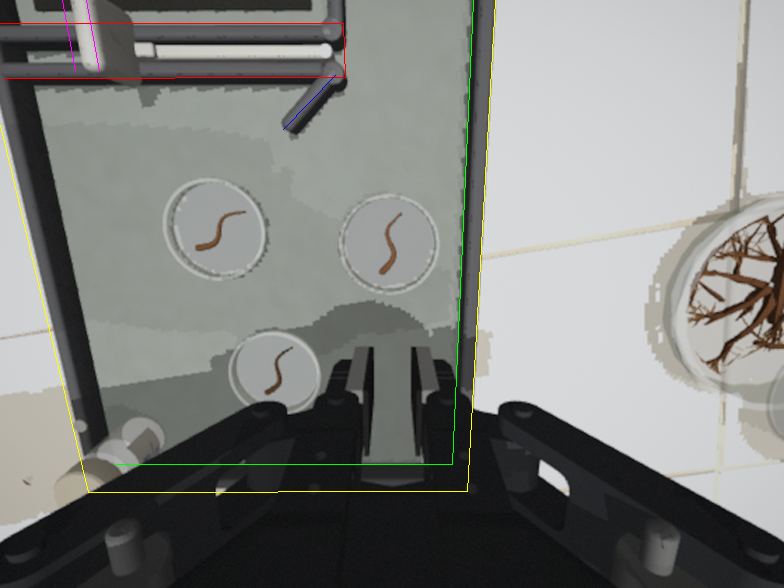

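The hover view shows the cradle at (393,360), centred behind dish A at (389,243), and the tray overlay agrees. I'll descend and steer A toward the gate's middle line.

shift_gripper --pt "0 0 0.03 0 0 0" --pt "0 0 0.047 0 0 0" --pt "0 0 0.047 0 0 0" --pt "0.008 0 0.047 0 0 0" --pt "0.014 0.001 0.047 0 0 0" --pt "0.020 0.003 0.047 0 0 0" --pt "0.026 0.0045 0.047 0 0 0" --pt "0.032 0.006 0.047 0 0 0" --pt "0.038 0.0075 0.047 0 0 0" --pt "0.043 0.008 0.047 0 0 0" --pt "0.043 0.008 0.047 0 0 0" --aperture 0.012

```text
time_s: 3.0
tcp_pos: [0.6338, -0.0391, 0.0132]
ee_rot: [-0.0, 0.763, 0.646, 0.0]
ft_force: [-0.5, 0.3, 0.8]
finger_gap: 0.0119
grasp_force: 0.0
```

```bash
python3 go.py 62 17 13.5; cat > see.py <<'E'
import sys
from tray import *
from ov import ov
np.set_printoptions(precision=1,suppress=True)
o=bot.get_obs(); C=cam('wrist',o); im=bot.capture('wrist')[:,:,::-1].copy()
if len(sys.argv)>1: ov(im,C,1.4,(0,0,560,420),f'pics/{sys.argv[1]}.png')
# glass rims show as roots (brown) ; report root centroids in tray mm
m=cv2.inRange(cv2.cvtColor(im,cv2.COLOR_BGR2HSV),(3,90,30),(20,255,200))
n,l,s,ce=cv2.connectedComponentsWithStats(cv2.dilate(m,np.ones((5,5))))
for i in range(1,n):
    t=W2T(onz(C,ce[i],.012))[0]
    if s[i,4]>60 and -99<t[0]<88 and -195<t[1]<165: print('root',t)
g=cv2.resize(cv2.cvtColor(im,cv2.COLOR_BGR2GRAY),None,fx=2,fy=2)
c=cv2.HoughCircles(g,cv2.HOUGH_GRADIENT_ALT,1.5,50,param1=150,param2=.6,minRadius=50,maxRadius=130)
for x,y,r in ([] if c is None else c[0]):
    e=W2T(onz(C,[(x/2,y/2),(x/2+r/2,y/2)],.018)); 
    if 19<np.linalg.norm(e[1]-e[0])<27 and -99<e[0,0]<88: print('circle',e[0],np.linalg.norm(e[1]-e[0]))
E
python3 see.py h2
```

```text
shift [ 0.0888  0.0005 -0.0002] turn [ 0.     -0.0005 -0.0007] now tray [ 61.4076 -71.7819] 13.249605205230136 t 3.0
root [ 62.5 -38.5]
root [-26.7 -67.4]
circle [ 62.2 -36.6] 21.536005696924754
circle [-22.5 -66.2] 21.523818394445797
```

View pics/h2.png

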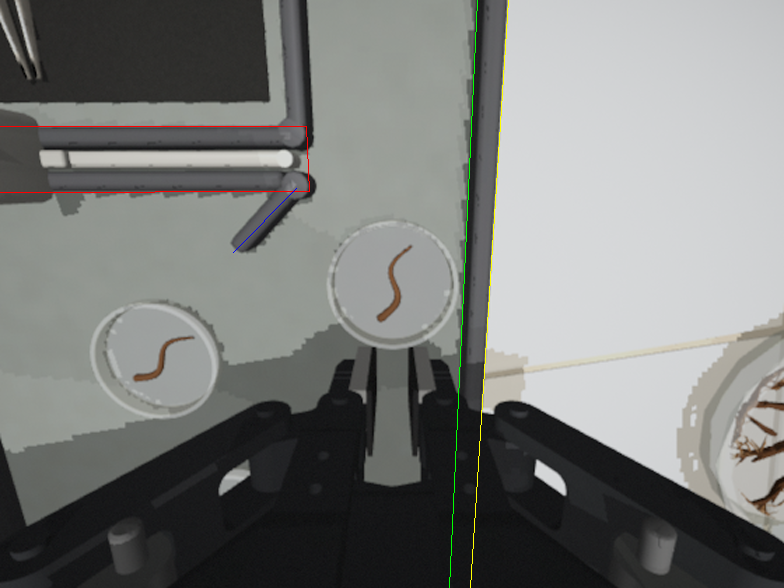

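Dish A is cradled at (393,285) in line with the gate, with about 5 mm from the finger to the rim. I'll push straight on.

shift_gripper --pt "0.009 0 0 0 0 0" --pt "0.018 0 0 0 0 0" --pt "0.027 0 0 0 0 0" --pt "0.036 0 0 0 0 0" --pt "0.045 0 0 0 0 0" --pt "0.054 0 0 0 0 0" --pt "0.063 0 0 0 0 0" --pt "0.072 0 0 0 0 0" --pt "0.081 0 0 0 0 0" --pt "0.087 0 0 0 0 0" --pt "0.089 0 0 0 0 0" --pt "0.089 0 0 0 0 0"

```text
time_s: 4.55
tcp_pos: [0.6485, 0.0477, 0.0133]
ee_rot: [0.0, 0.764, 0.646, -0.0]
ft_force: [-0.0, -0.7, -0.4]
finger_gap: 0.0123
grasp_force: 0.0
```

```bash
python3 see.py; python3 go.py -64 -66 13.5
```

```text
root [-9. 82.]
root [62.8 49.7]
circle [62.  51.8] 21.790384411599923
circle [62.  51.8] 19.51382655116779
shift [-0.0822 -0.1255 -0.0001] turn [ 0.0001  0.0003 -0.0019] now tray [61.6064 16.0051] 13.338451201575694 t 4.6
```

Dish A is in the slot at y≈52. Next is dish C, with a closed finger on its near side.

shift_gripper --pt "-0.02 0 -0.01 0 0 0" --pt "-0.06 0 -0.047 0 0 0" --pt "-0.082 -0.04 -0.047 0 0 0" --pt "-0.082 -0.085 -0.047 0 0 0" --pt "-0.082 -0.1295 -0.047 0 0 0" --pt "-0.082 -0.1295 -0.047 0 0 0" --pt "-0.082 -0.1295 -0.047 0 0 0" --aperture 0

```text
time_s: 5.48
tcp_pos: [0.5084, -0.013, 0.0611]
ee_rot: [0.001, 0.764, 0.645, 0.001]
ft_force: [0.4, 0.5, 0.3]
finger_gap: 0.0002
grasp_force: 0.0
```

```bash
python3 see.py h3;python3 go.py -68 -66 13.5
```

```text
root [-5.3 72.2]
root [63.8 49.7]
root [-26.3 -67.9]
circle [59.9 52.5] 25.804913085246035
circle [-26.  -64.6] 20.43275949940364
circle [59.9 52.5] 20.225376591601545
circle [-26.  -64.6] 22.8781743767685
shift [ 0.0004 -0.002   0.0475] turn [ 0.0029  0.0001 -0.003 ] now tray [-66.1373 -66.385 ] 60.97741211382855 t 5.525
```

View pics/h3.png

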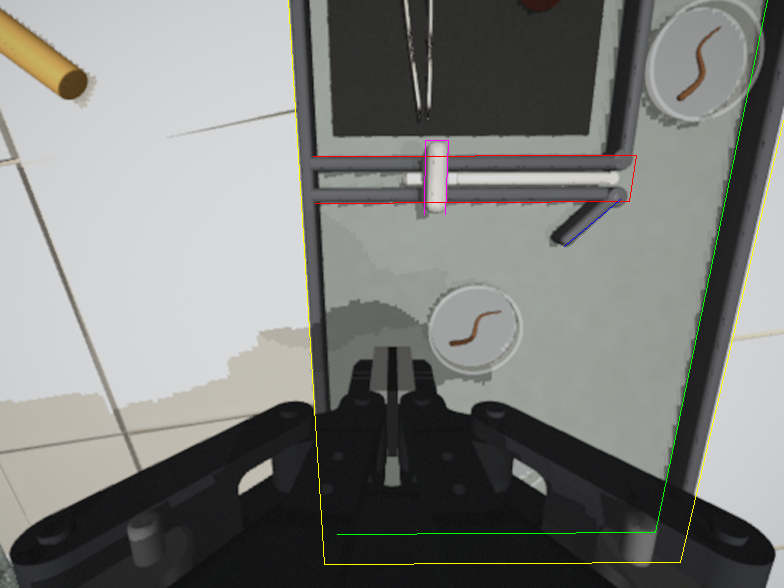

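The closed finger is at (392,370), just near-side of dish C at (475,329). The lug at (436,178) matches the overlay. I'll descend and push C in +x.

shift_gripper --pt "0.001 -0.003 0.03 0 0 0" --pt "0.001 -0.003 0.0475 0 0 0" --pt "0.001 -0.003 0.0475 0 0 0" --pt "0.001 0.008 0.0475 0 0 0" --pt "0.001 0.017 0.0475 0 0 0" --pt "0.001 0.026 0.0475 0 0 0" --pt "0.001 0.035 0.0475 0 0 0" --pt "0.001 0.044 0.0475 0 0 0" --pt "0.001 0.053 0.0475 0 0 0" --pt "0.001 0.060 0.0475 0 0 0" --pt "0.001 0.062 0.0475 0 0 0" --pt "0.001 0.062 0.0475 0 0 0"

```text
time_s: 7.02
tcp_pos: [0.5684, -0.0209, 0.0127]
ee_rot: [-0.0, 0.764, 0.646, -0.0]
ft_force: [-0.7, -0.6, -0.3]
finger_gap: -0.0
grasp_force: 0.0
```

```bash
python3 see.py;python3 go.py 24.5 -66 13.5
```

```text
root [62.6 45.9]
root [ 24.8 -70.2]
circle [60.2 46.4] 20.778383313847467
shift [-0.0014  0.0308 -0.0008] turn [-0.0004 -0.     -0.0015] now tray [ -6.3199 -64.5152] 12.73917675402204 t 7.075
```

Contact offset is 31.6 mm. Dish C is at about x 25, so it needs another 37 mm.

shift_gripper --pt "-0.001 0.007 0 0 0 0" --pt "-0.002 0.014 0 0 0 0" --pt "-0.003 0.021 0 0 0 0" --pt "-0.003 0.028 0 0 0 0" --pt "-0.003 0.034 0 0 0 0" --pt "-0.003 0.0365 0 0 0 0" --pt "-0.003 0.0365 0 0 0 0"

```text
time_s: 7.95
tcp_pos: [0.6041, -0.0298, 0.0128]
ee_rot: [0.0, 0.764, 0.646, 0.0]
ft_force: [-0.3, -0.1, 0.3]
finger_gap: -0.0003
grasp_force: 0.0
```

```bash
python3 see.py;python3 go.py 24.5 -66 13.5
```

```text
root [62.3 45. ]
root [ 61.6 -74. ]
circle [63.  47.9] 21.90573756565794
circle [ 62.3 -73.8] 23.847003450357978
shift [ 0.0015 -0.0058 -0.0007] turn [-0.0001 -0.     -0.0015] now tray [ 30.3313 -67.5498] 12.7654547037072 t 8.0
```

shift_gripper --pt "0 -0.006 -0.01 0 0 0" --pt "0 -0.006 -0.035 0 0 0" --pt "-0.03 0.01 -0.035 0 0 0" --pt "-0.0455 0.0315 -0.035 0 0 0" --pt "-0.0455 0.0315 -0.035 0 0 0" --pt "-0.0455 0.0315 -0.015 0 0 0" --pt "-0.0455 0.0315 -0.001 0 0 0" --pt "-0.0455 0.0315 -0.001 0 0 0" --pt "-0.038 0.0315 -0.001 0 0 0" --pt "-0.03 0.0315 -0.001 0 0 0" --pt "-0.023 0.0315 -0.001 0 0 0" --pt "-0.023 0.0315 -0.001 0 0 0" --aperture 0.012

```text
time_s: 9.5
tcp_pos: [0.6315, -0.0563, 0.014]
ee_rot: [-0.0, 0.763, 0.646, 0.0]
ft_force: [-0.8, 0.8, 0.8]
finger_gap: 0.012
grasp_force: 0.0
```

```bash
python3 see.py h4;python3 go.py 62 17 13.5
```

```text
root [ 61.6 -55.9]
root [  -4.1 -138.9]
circle [ 62.  -53.4] 21.58626474759754
shift [ 0.107  -0.      0.0005] turn [ 0.0003 -0.0002 -0.0006] now tray [ 61.9646 -90.0117] 14.00123448155674 t 9.55
```

View pics/h4.png

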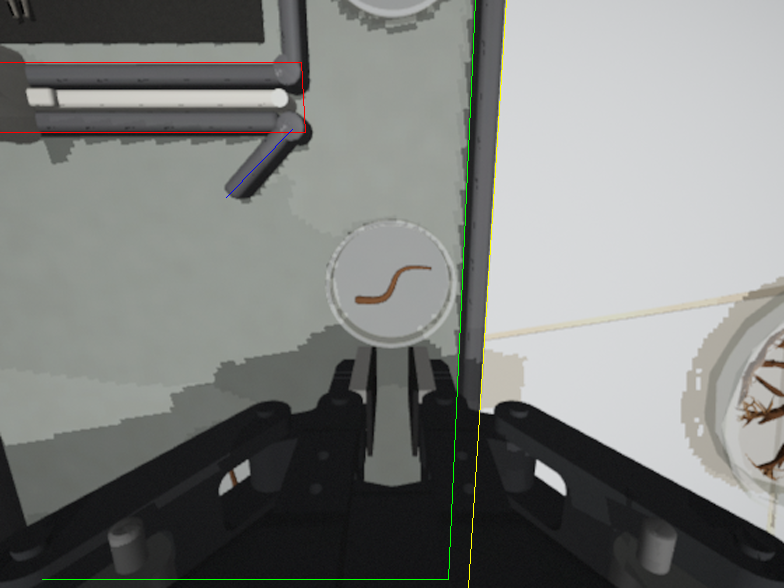

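Dish C sits in the cradle at (392,283), in line with the gate. I'll push it in; it will move A on ahead of it.

shift_gripper --pt "0.01 0 0 0 0 0" --pt "0.02 0 0 0 0 0" --pt "0.03 0 0 0 0 0" --pt "0.04 0 0 0 0 0" --pt "0.049 0 0 0 0 0" --pt "0.057 0 0 0 0 0" --pt "0.064 0 0 0 0 0" --pt "0.071 0 0 0 0 0" --pt "0.078 0 0 0 0 0" --pt "0.085 0 0 0 0 0" --pt "0.091 0 0 0 0 0" --pt "0.091 0 0 0 0 0"

```text
time_s: 11.05
tcp_pos: [0.6464, 0.033, 0.0138]
ee_rot: [-0.0, 0.763, 0.646, 0.0]
ft_force: [0.1, 0.2, -0.2]
finger_gap: 0.0125
grasp_force: 0.0
```

```bash
python3 see.py
```

```text
root [63.4 79.9]
root [-9. 83.]
root [61.6 34.2]
circle [62.4 81.3] 22.814217286695524
circle [61.6 36.5] 21.84703483937532
circle [62.4 81.3] 20.531956352886596
circle [61.6 36.5] 19.431369265443884
```

shift_gripper --pt "0.006 0 0 0 0 0" --pt "0.012 0 0 0 0 0" --pt "0.016 0 0 0 0 0" --pt "0.016 0 0 0 0 0"

```text
time_s: 11.6
tcp_pos: [0.649, 0.0486, 0.0138]
ee_rot: [-0.0, 0.763, 0.646, 0.0]
ft_force: [-0.3, -0.3, -0.1]
finger_gap: 0.012
grasp_force: 0.0
```

```bash
python3 see.py; python3 go.py -41 -137 13.5
```

```text
root [63.4 95.5]
root [-8.9 82. ]
root [61.3 49.7]
circle [62.1 97.4] 21.718339828488656
circle [62.4 51.9] 21.694435322492303
circle [62.4 51.9] 19.193336997574157
shift [-0.1539 -0.1028  0.0003] turn [-0.     -0.0002 -0.001 ] now tray [61.988  16.7473] 13.795429569661222 t 11.65
```

Both are in (y≈97 and 52). Now for dish B.

shift_gripper --pt "-0.02 0 -0.01 0 0 0" --pt "-0.07 0 -0.045 0 0 0" --pt "-0.11 -0.04 -0.045 0 0 0" --pt "-0.154 -0.08 -0.045 0 0 0" --pt "-0.1545 -0.105 -0.045 0 0 0" --pt "-0.1545 -0.105 -0.045 0 0 0" --pt "-0.1545 -0.105 -0.045 0 0 0" --aperture 0

```text
time_s: 12.52
tcp_pos: [0.5216, -0.0877, 0.0594]
ee_rot: [0.001, 0.764, 0.646, 0.001]
ft_force: [0.2, -0.1, -0.1]
finger_gap: -0.0006
grasp_force: 0.0
```

```bash
python3 see.py h5; python3 go.py -42 -137.5 13.5
```

```text
root [  -3.8 -139.3]
circle [  -4.4 -137.6] 21.808252056431243
shift [ 0.0003 -0.0009  0.0458] turn [ 0.0028 -0.0002 -0.001 ] now tray [ -41.1949 -137.8351] 59.26412714144869 t 12.575
```

View pics/h5.png

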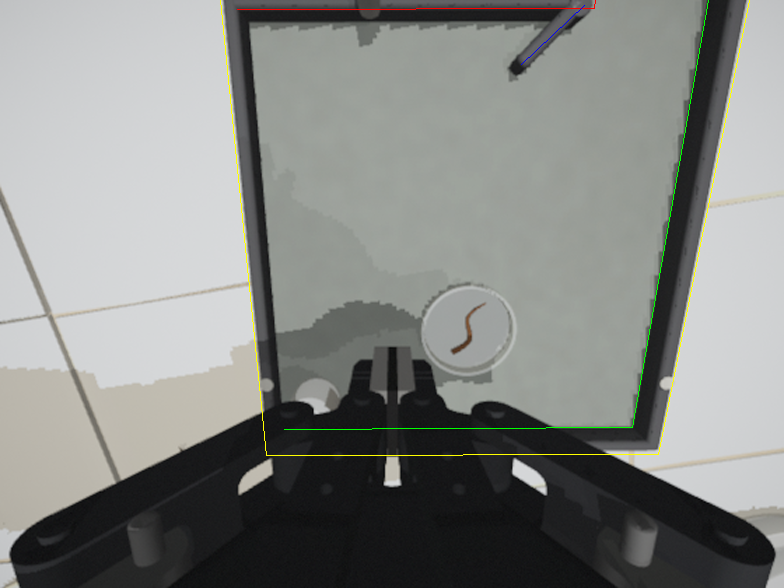

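The deck vial cap is near (317,392), beside the left linkage. I'll check its position before lowering.

```bash
python3 - <<'E'
from tray import *
from m1 import C1
C=cam('wrist')
print(W2T(onz(C1,[(218,246),(213,261)],.057)),W2T(onz(C,[(317/1.4,395/1.4)],.057)))
E
```

```text
[[ -72.4313 -154.3509]
 [ -78.5244 -175.0288]] [[ -70.2369 -149.055 ]]
```

The vial stands at about (-78,-173) with its top at 57 mm, so it clears the fingers (y > -150) and the body (z > 86 mm). I'll lower and push.

shift_gripper --pt "0 0 0.03 0 0 0" --pt "0 0 0.046 0 0 0" --pt "0 0 0.046 0 0 0" --pt "0 0.008 0.046 0 0 0" --pt "0 0.017 0.046 0 0 0" --pt "0 0.026 0.046 0 0 0" --pt "0 0.035 0.046 0 0 0" --pt "0 0.044 0.046 0 0 0" --pt "0 0.053 0.046 0 0 0" --pt "0 0.062 0.046 0 0 0" --pt "0 0.0705 0.046 0 0 0" --pt "0 0.0705 0.046 0 0 0"

```text
time_s: 14.08
tcp_pos: [0.5902, -0.099, 0.0128]
ee_rot: [0.0, 0.764, 0.646, 0.0]
ft_force: [-1.0, 0.6, 1.0]
finger_gap: -0.0
grasp_force: 0.0
```

```bash
python3 see.py;python3 go.py 61.5 -178 13.5
```

```text
root [  59.4 -135.3]
circle [  59.3 -130.8] 19.8585289412562
shift [-0.0399  0.0341 -0.0008] turn [-0.     -0.     -0.0015] now tray [  27.4297 -138.0505] 12.720605385530076 t 14.125
```

shift_gripper --pt "0 0.0025 0 0 0 0" --pt "0 0.0025 0 0 0 0"

```text
time_s: 14.38
tcp_pos: [0.5917, -0.0993, 0.0128]
ee_rot: [-0.0, 0.764, 0.646, 0.0]
ft_force: [-0.0, -0.8, -0.8]
finger_gap: 0.0001
grasp_force: 0.0
```

```bash
python3 - <<'E'
from tray import *
S=cam('scene'); s=bot.capture('scene')[:,:,::-1].copy()
print(onz(S,[(366,183),(378,215)],0), T2W(np.array([[61.5,-172,13.5]])))
cv2.imwrite('pics/s2.png',cv2.resize(s[60:320,280:560],None,fx=2.2,fy=2.2))
E
```

```text
[[ 5.76869492e-01 -3.25647266e-01  1.11022302e-16]
 [ 4.63975916e-01 -2.73651237e-01 -1.11022302e-16]] [[ 0.61740585 -0.13799459  0.0135    ]]
```

View pics/s2.png

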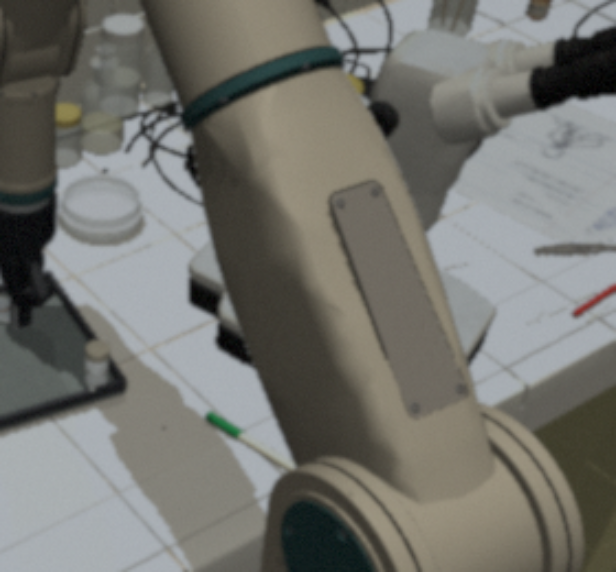

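The microscope's base starts at y < -0.27 m, so the gripper at y -0.14 stays clear. Now I'll go behind dish B.

shift_gripper --pt "0 -0.006 -0.01 0 0 0" --pt "0 -0.006 -0.035 0 0 0" --pt "-0.025 0.01 -0.035 0 0 0" --pt "-0.035 0.0325 -0.035 0 0 0" --pt "-0.035 0.0325 -0.035 0 0 0" --pt "-0.035 0.0325 -0.015 0 0 0" --pt "-0.035 0.0325 -0.001 0 0 0" --pt "-0.035 0.0325 -0.001 0 0 0" --pt "-0.029 0.0325 -0.001 0 0 0" --pt "-0.022 0.0325 -0.001 0 0 0" --pt "-0.015 0.0325 -0.001 0 0 0" --pt "-0.015 0.0325 -0.001 0 0 0" --aperture 0.012

```text
time_s: 15.92
tcp_pos: [0.6217, -0.1181, 0.014]
ee_rot: [-0.0, 0.763, 0.646, 0.0]
ft_force: [0.6, -0.6, -0.9]
finger_gap: 0.0121
grasp_force: 0.0
```

```bash
python3 see.py;python3 go.py 62 12 13.5
```

```text
root [  63.3 -118.2]
circle [  63.2 -115.5] 20.818180239298467
shift [ 0.1644 -0.0005  0.0005] turn [ 0.0004 -0.0002 -0.0005] now tray [  62.4403 -152.4156] 14.012515099846443 t 15.975
```

shift_gripper --pt "0.01 0 0 0 0 0" --pt "0.02 0 0 0 0 0" --pt "0.03 0 0 0 0 0" --pt "0.04 -0.0005 0 0 0 0" --pt "0.05 -0.0005 0 0 0 0" --pt "0.06 -0.0005 0 0 0 0" --pt "0.07 -0.0005 0 0 0 0" --pt "0.08 -0.0005 0 0 0 0" --pt "0.089 -0.0005 0 0 0 0" --pt "0.097 -0.0005 0 0 0 0" --pt "0.104 -0.0005 0 0 0 0" --pt "0.104 -0.0005 0 0 0 0"

```text
time_s: 17.48
tcp_pos: [0.6382, -0.0159, 0.0138]
ee_rot: [-0.0, 0.763, 0.646, 0.0]
ft_force: [0.8, -0.2, -1.0]
finger_gap: 0.0116
grasp_force: 0.0
```

```bash
python3 see.py
```

```text
root [-4.1 72.8]
root [61.6 50.4]
root [ 63.5 -14.8]
circle [62.4 53.7] 21.883721366179454
circle [ 63.4 -12. ] 22.06377842974473
circle [62.4 53.7] 25.759360678396092
circle [ 63.4 -12. ] 19.954856593883612
```

shift_gripper --pt "0.008 0 0 0 0 0" --pt "0.016 0 0 0 0 0" --pt "0.023 0 0 0 0 0" --pt "0.030 0 0 0 0 0" --pt "0.037 0 0 0 0 0" --pt "0.044 0 0 0 0 0" --pt "0.050 0 0 0 0 0" --pt "0.055 0 0 0 0 0" --pt "0.058 0 0 0 0 0" --pt "0.058 0 0 0 0 0"

```text
time_s: 18.77
tcp_pos: [0.6478, 0.0407, 0.0138]
ee_rot: [-0.0, 0.764, 0.646, 0.0]
ft_force: [0.6, -0.6, -0.4]
finger_gap: 0.012
grasp_force: 0.0
```

```bash
python3 see.py; python3 go.py -75 4.5 42
```

```text
root [ 61.8 125.4]
root [61.4 87.3]
root [-9.  82.5]
root [63.5 42. ]
circle [61.9 90.1] 22.17735890545325
circle [63.6 44.7] 22.23573127711529
circle [63.6 44.7] 19.87464100630726
circle [61.9 90.1] 19.830954084078737
shift [-0.0047 -0.1371 -0.0282] turn [ 0.0001 -0.0001 -0.0015] now tray [62.06    8.9796] 13.816825120632224 t 18.825
```

All three are in the slot (y≈44, 90 and 135). Now the lug: I'll rise, cross over and come down on its near side.

shift_gripper --pt "-0.015 0 -0.005 0 0 0" --pt "-0.015 0 -0.04 0 0 0" --pt "-0.01 -0.01 -0.066 0 0 0" --pt "-0.0045 -0.05 -0.066 0 0 0" --pt "-0.0045 -0.095 -0.066 0 0 0" --pt "-0.0045 -0.14 -0.066 0 0 0" --pt "-0.0045 -0.14 -0.066 0 0 0" --pt "-0.0045 -0.14 -0.066 0 0 0" --aperture 0

```text
time_s: 19.82
tcp_pos: [0.5103, 0.0581, 0.0805]
ee_rot: [0.001, 0.764, 0.645, 0.001]
ft_force: [0.4, -0.1, 0.1]
finger_gap: 0.0002
grasp_force: 0.0
```

```bash
python3 see.py h6; python3 go.py -78 4.5 33
```

```text
root [ 68.1 145.2]
root [ 63.4 127.9]
root [62.5 87.1]
root [-1.8 82.5]
root [64.3 41.4]
circle [60.2 41.4] 22.003417936088926
circle [60.9 86.5] 22.98880687657632
circle [60.2 41.4] 26.9977283522821
circle [60.9 86.5] 20.407553620250912
shift [ 0.0005 -0.002   0.0473] turn [ 0.0026 -0.0002 -0.0028] now tray [-76.1064   3.9872] 80.30446362694836 t 19.875
```

View pics/h6.png

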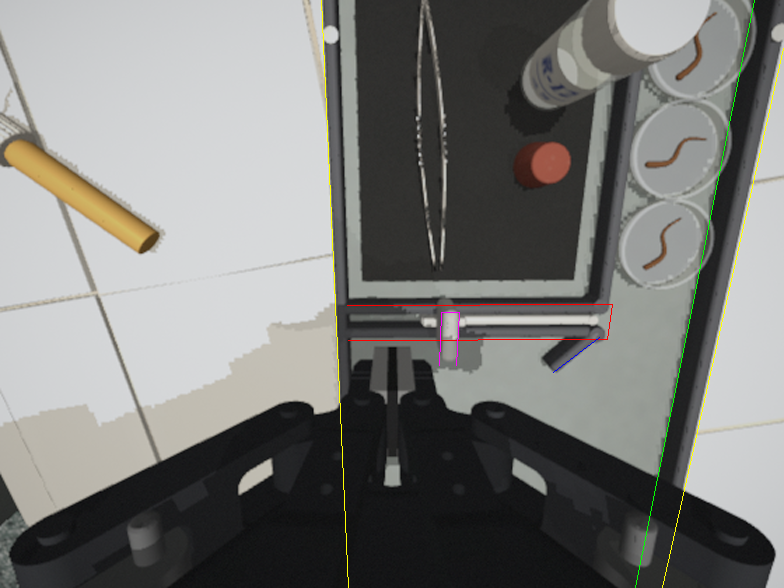

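The three dishes are in the slot at (663,243), (680,148) and (700,45). The finger is near-side of the lug at (450,337). I'll lower and push.

shift_gripper --pt "0 -0.001 0.03 0 0 0" --pt "0 -0.001 0.0475 0 0 0" --pt "0 0.007 0.0475 0 0 0" --pt "0 0.014 0.0475 0 0 0" --pt "0 0.021 0.0475 0 0 0" --pt "0 0.028 0.0475 0 0 0" --pt "0 0.035 0.0475 0 0 0" --pt "0 0.042 0.0475 0 0 0" --pt "0 0.049 0.0475 0 0 0" --pt "0 0.056 0.0475 0 0 0" --pt "0 0.060 0.0475 0 0 0" --pt "0 0.060 0.0475 0 0 0"

```text
time_s: 21.38
tcp_pos: [0.569, 0.0493, 0.0323]
ee_rot: [0.0, 0.764, 0.646, 0.001]
ft_force: [-0.1, -0.1, -0.3]
finger_gap: -0.0
grasp_force: 0.0
```

```bash
python3 see.py; python3 go.py -5 4.5 33
```

```text
root [ 62.9 126.3]
root [62.  87.2]
root [-4.2 82.5]
root [64.1 41.9]
circle [60.9 87.8] 22.67863563616232
circle [ 59.4 127.1] 19.35942659760079
circle [63.6 41.9] 23.731823147098716
circle [63.6 41.9] 21.147519255145127
circle [60.9 87.8] 20.067428756855545
shift [-0.0002  0.0123 -0.0007] turn [ 0.0013 -0.0004 -0.0015] now tray [-17.3004   4.684 ] 32.33134949240418 t 21.425
```

shift_gripper --pt "0 0.003 0 0 0 0" --pt "0 0.006 0 0 0 0" --pt "0 0.0085 0 0 0 0" --pt "0 0.0085 0 0 0 0"

```text
time_s: 21.92
tcp_pos: [0.5759, 0.048, 0.0322]
ee_rot: [-0.001, 0.764, 0.646, -0.0]
ft_force: [-3.1, 0.9, 1.4]
finger_gap: -0.0001
grasp_force: 1.6
```

```bash
python3 go.py -5 4.5 33
```

```text
shift [-0.0001  0.0051 -0.0008] turn [-0.0014 -0.0001 -0.0013] now tray [-10.1216   4.6561] 32.20660488139286 t 21.925
```

shift_gripper --pt "0 0.002 0 0 0 0" --pt "0 0.003 0 0 0 0" --pt "0 0.003 0 0 0 0"

```text
time_s: 22.3
tcp_pos: [0.576, 0.048, 0.0321]
ee_rot: [-0.002, 0.763, 0.646, -0.002]
ft_force: [-8.0, 1.2, 6.4]
finger_gap: 0.0001
grasp_force: 4.4
```

```bash
python3 go.py -5 4.5 33;  python3 see.py h7
```

```text
shift [-0.0001  0.005  -0.001 ] turn [-0.0068  0.0004 -0.001 ] now tray [-10.0208   4.6023] 32.07272582067197 t 22.3
root [ 62.9 126.1]
root [62.  87.2]
root [-4.6 82.4]
root [64.2 41.9]
circle [63.1 42.4] 21.695970465379506
circle [60.5 89. ] 24.874150668150833
circle [60.5 89. ] 21.55339530212811
```

View pics/h7.png

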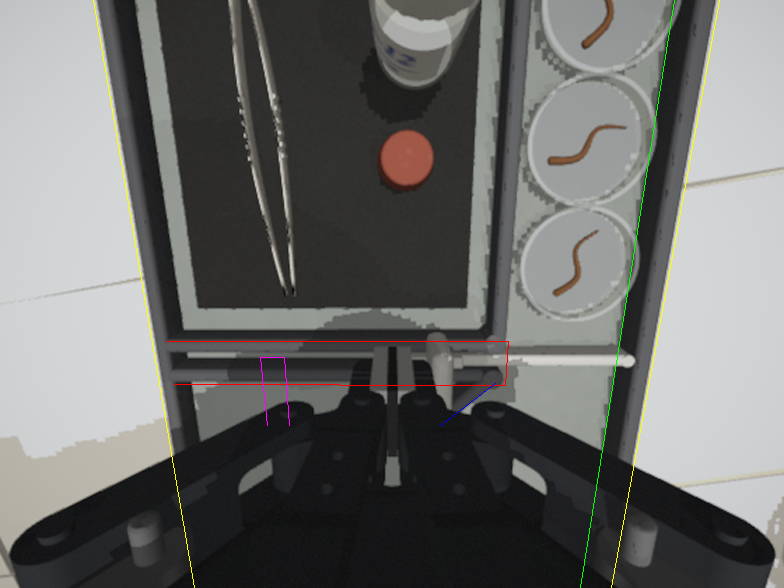

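The bar's end at (630,360) reaches the far rim, the force is rising with no further motion, and all three dishes are locked in. I'll retreat and hand in.

shift_gripper --pt "0 -0.015 0 0 0 0" --pt "0 -0.025 0 0 0 0" --pt "0 -0.025 -0.05 0 0 0" --pt "0 -0.025 -0.1 0 0 0" --pt "0 -0.025 -0.15 0 0 0" --pt "0 -0.025 -0.15 0 0 0" --pt "0 -0.025 -0.15 0 0 0" --pt "0 -0.025 -0.15 0 0 0"

```text
time_s: 23.35
tcp_pos: [0.5539, 0.0513, 0.1808]
ee_rot: [-0.001, 0.764, 0.646, -0.001]
ft_force: [-0.6, 0.7, -0.6]
finger_gap: -0.0003
grasp_force: 0.0
```

```bash
python3 -c "
from station import bot
print(bot.hand_in())"
```

```text
the job is handed in; nothing more can be done
None
```

All three dishes are flat in the slot, the shutter is fully across the gate, the loose items were left alone, and the job was handed in at about 23 s; the hand-in call returned no verdict.

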